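Slide the slotted shim to the rack's edge and fetch it

TASK

Two thin aluminium shims lie flush in the grooves of the steel shim rack, where they cannot be gripped. Slide the one with the open slot along its groove, slotted end first, until that end sticks out about 4 cm over the rack's edge, then take it by the overhanging end, lift it clear of the rack and lay it flat inside the grey job tray. Leave the other shim in its place in the rack, and do not let the slotted one drop onto the bench.

Things in the scene. Friction and masses are not known exactly. Their poses are not given: they have to be found in the camera images.
- slotted_shim: Slotted shim to fetch: aluminium plate 44 (x) x 110 (y) x 6 mm, about 0.1 kg; slot 14 x 42 mm open at its -y end, +y end plain. Origin: centre of underside, z up; balances 4 mm from there towards +y. Starts flush in either groove, slotted end towards the rack's -y edge and 10 to 30 mm short of it. Slides easily when its plain end is pushed.
- drilled_shim: The other shim, to be left alone: aluminium plate of the same outline, 44 x 110 x 6 mm, with two round 16 mm holes and no slot. It lies in the other groove. Origin at the centre of its underside, axes like the slotted shim's.
- shim_rack: Shim rack: dark steel block fixed to the bench, 138 (x) x 170 (y) x 42 mm. Two grooves along y, open at both ends, centred at x = -31 and +31 mm, each 48 mm wide, 6 mm deep (floor at 36 mm), so shims lie flush. Origin: centre of underside, z up. The edge to slide over is at y = -85 mm, towards the tray; beyond it lies free bench, 42 mm lower than the top.
- job_tray: Job tray: shallow grey open tray fixed to the bench, 160 mm (its x) by 200 mm (its y) outside, walls 4 mm thick, rim 18 mm and inner floor 8 mm above the bench (152 x 192 mm inside), empty. Origin at the centre of its underside, z up.

How it is judged:
By the outcome, as a careful person would: the job done as asked, in the order asked, and still so for the second after the job is handed in, with the robot touching nothing.
It also fails if it takes over 48 s, if anything falls off the work surface, if the arm or the gripper's body presses on something with over 40 N, if the wrist force passes 120 N, or if a joint passes its speed limit or range.

ROBOT

A 7-joint arm with a two-finger parallel gripper is mounted at the origin on a cart in front of the work surface, level with it; the furniture and walls round the work are solid. World frame = base frame: x ahead of the robot, y to its left, z up, the work surface at z = 0. Lengths are in m, angles in rad, forces in N, time in s.
With the tool pointing down it reaches from about 0.4 to 0.875 m from the base axis. Payload 19.3 kg.
Tool frame: the origin (TCP) lies on the centre line of the jaws, within the pads' length; the fingertips stand 8 mm ahead of it and the grasp point (between the pads) lies 11 mm behind it; z points along the fingers, y is the line along which they close (so a half turn about z gives the same grasp; the last joint's range is limited). The gripper opens to 85 mm and grips with 20 to 120 N. Pads are 22 mm wide; open, the fingers measure 114 mm over their backs; the gripper's body (76 mm by 85 mm) begins 54 mm behind the grasp point. The pads swing forward as they close: fully open they stand 13 mm farther back than shut.
Start: joints at [-1.292, 0.521, -0.036, 1.599, 0.021, 1.021, -0.113], TCP at [0.214, 0.587, 0.239] pointing down, gripper open.
Joint ranges: [-2.91, 2.91], [-0.3, 2.13], [-1.5, 1.42], [0.17, 2.43], [-1.26, 4.41], [0.16, 1.93], [-2.52, 2.52]. Speed limits (rad/s): [1.89, 1.89, 2.39, 2.39, 3.01, 3.01, 3.01].

INTERFACE

Orientations are given as a rotation vector (axis times angle).
In Python, from plant import * gives the robot as it stands.
- The arm moves only by the tool apply_moves, never from a script. Its argument "moves" is a list of rows, each an object with "delta_rot": the turn, a rotation vector about the world's x, y, z in rad, a list of three; "delta_pos": the shift along the world's x, y, z in m, a list of three; "jaw": the closure, from 0 (fully open) to 1 (shut). In form: [{"delta_rot": [rx, ry, rz], "delta_pos": [x, y, z], "jaw": jaw}, ...]. A call has 1 to 10 rows; each row is the pose to reach, as a shift and turn from the pose commanded when the call began; what a row does not reach only later rows make up. A row lasts 1/12 s, in which the tool goes at most 41.7 mm and 7.16 degrees, less where a joint would pass 70% of its speed; a pose out of reach is approached as far as the arm can. A call with a gripper value outside its range is refused whole. The fingers move at their own pace and stop on an object; the grip force is fixed at half the most. Time passes only in rows, so rows that repeat a pose let the fingers close. It gives the time, the measured TCP pose, the force, the opening and the grip force at its end, in the units of the state.
- get_state(): the state, without advancing time (a new reading comes with each control period).
- grab_frame(name): name is "scene" or "side" or "wrist"; returns (picture, depth): 384x512x3 uint8, red, green, blue; 384x512 float32, m along the optical axis (not along the pixel's ray), 0 where there is no reading.
- get_calibration(name): a dict with "K" (3x3 intrinsics, pixels), "R" (3x3) and "t" (3): a world point X has camera coordinates R X + t. Camera axes: x right, y down, z forward; pixel columns grow to the right and rows downward; lengths in m; the calibration is good to about 2 mm. A picture is of the moment at which its call begins: read the wrist's pose just before it. get_calibration takes no time and is no camera call; for the wrist camera it gives the pose at the moment of the call.
- job_done(): hands the job in; it is judged then, once.
The state is a dict: "t": time; "qpos": joint angles; "joint_vel": joint speeds; "joint_torque": joint torques, N m; "tool_pos": TCP position; "tcp_rot": TCP orientation; "wrist_force": force on the tool from outside, world axes, zero at the start; "torque": the same for the moment, N m; "opening": finger opening in m; "finger_force": force on a finger pad.
Only numpy, scipy, OpenCV 4.12 (cv2) and the standard library are available. Lean on these libraries where they do the work, as an engineer would, in place of code of your own. Each camera call takes 0.05 s, during which the arm holds its last target. There are 200 camera calls.

## Working session

There is one attempt and no reset: what is moved stays moved. The work goes in short steps, Python scripts to look and compute and a tool call to move; the robot and the scene stay as the last step left them, time stands still between calls to the robot, and variables do not carry over. Pictures are saved under pics/ and viewed, at most 10 in all, crops included, and the job is handed in when it is done.

Besides the shell and the picture viewer there is one more tool, called after "Emit:" as a command line: name --argument value ..., lists and objects as JSON in quotes. apply_moves: Moves the arm, as the interface text tells. Its arguments: {"type":"object","properties":{"moves":{"type":"array","items":{"type":"object","properties":{"delta_rot":{"type":"array","items":{"type":"number"}},"delta_pos":{"type":"array","items":{"type":"number"}},"jaw":{"type":"number"}}}}},"required":["moves"]}

```bash
mkdir -p pics; cat > h.py <<'E'
from plant import *
import numpy as np, cv2
def snap(n,f):
    c=get_calibration(n); p,d=grab_frame(n); np.savez(f'pics/{f}.npz',p=p,d=d,K=c['K'],R=c['R'],t=c['t'])
    cv2.imwrite(f'pics/{f}.png',p[:,:,::-1]); return p,d,c
def ray(c,u,v,z):
    K,R,t=[np.array(c[k],float) for k in 'KRt']
    o=-R.T@t; d=R.T@np.linalg.inv(K)@np.array([u,v,1.]); return o+d*(z-o[2])/d[2]
E
python3 - <<'E'
from h import *
s=get_state(); print(s['t'],s['tool_pos'],s['tcp_rot'],s['opening'])
a=[]
for n in('scene','side'):
    p,d,c=snap(n,n+'0'); R=np.array(c['R']);print(n,-R.T@np.array(c['t']),R[2]); a.append(p)
cv2.imwrite('pics/both.png',cv2.resize(np.hstack(a),None,fx=.78,fy=.78)[:,:,::-1])
E
```

```text
0.0 [0.21353838 0.58704548 0.23873382] [-5.45108871e-01 -3.09380725e+00  1.76094797e-03] 0.08538747323763703
scene [-0.04055837  0.4583598   0.5684564 ] [ 0.66033976 -0.45932088 -0.59411761]
side [ 0.25102617 -0.58927569  0.5952153 ] [ 0.29396317  0.73514064 -0.61086323]
```

View pics/scene0.png

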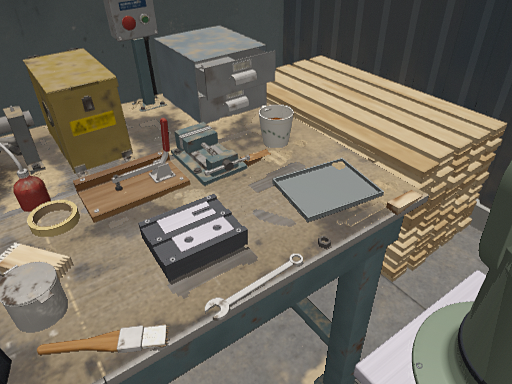

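View pics/side0.png

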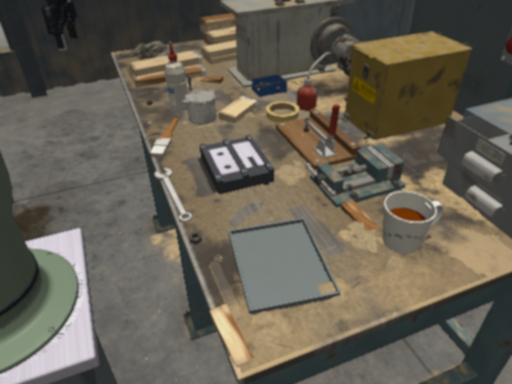

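The scene view shows the rack at about (195,237). The slotted shim is in the far groove at about (188,217), with its slot pointing up-right towards the tray, and the drilled shim is in the near groove at about (203,237). The tray is at about (328,188). The side view agrees: rack at (236,163), slotted shim on the right, tray at (283,263).

```bash
python3 - <<'E'
from h import *
for n,(x0,y0,x1,y1) in (('scene',(135,190,255,280)),('side',(195,130,278,195))):
    c=np.load(f'pics/{n}0.npz'); p=c['p']; hsv=cv2.cvtColor(p,cv2.COLOR_RGB2HSV)
    m=((hsv[...,2]>140)&(hsv[...,1]<45)).astype(np.uint8)
    r=np.zeros_like(m); r[y0:y1,x0:x1]=1
    cs,_=cv2.findContours(m*r,cv2.RETR_EXTERNAL,cv2.CHAIN_APPROX_NONE)
    for k in cs:
        if cv2.contourArea(k)<150: continue
        P=np.array([ray(c,u,v,.042)[:2] for u,v in k[:,0]]).astype(np.float32)
        R=cv2.minAreaRect(P); print(n,k[:,0].mean(0),'rect',np.round(R[0],4),np.round(R[1],4),R[2]); print(np.round(cv2.boxPoints(R),4).tolist())
    # rack top dark
    # tray: colour near centre
    tc=(328,188) if n=='scene' else (283,263)
    lab=cv2.cvtColor(p,cv2.COLOR_RGB2LAB).astype(int); ref=lab[tc[1],tc[0]]
    mm=(np.abs(lab-ref).max(2)<9).astype(np.uint8); _,L=cv2.connectedComponents(mm); mm=(L==L[tc[1],tc[0]]).astype(np.uint8)
    k=max(cv2.findContours(mm,cv2.RETR_EXTERNAL,cv2.CHAIN_APPROX_NONE)[0],key=cv2.contourArea)
    P=np.array([ray(c,u,v,.008)[:2] for u,v in k[:,0]]).astype(np.float32)
    R=cv2.minAreaRect(P); print('tray',n,R)
    m=((hsv[...,2]<75)).astype(np.uint8)*r
    k=max(cv2.findContours(m,cv2.RETR_EXTERNAL,cv2.CHAIN_APPROX_NONE)[0],key=cv2.contourArea)
    P=np.array([ray(c,u,v,.042)[:2] for u,v in k[:,0]]).astype(np.float32)
    print('rack',cv2.minAreaRect(P),cv2.boxPoints(cv2.minAreaRect(P)).tolist())
E
```

```text
scene [201.6484375 233.5625   ] rect [0.4904 0.2221] [0.111  0.0463] 87.75303649902344
[[0.4650999903678894, 0.16750000417232513], [0.5113999843597412, 0.1657000035047531], [0.5156999826431274, 0.2766999900341034], [0.46950000524520874, 0.2784999907016754]]
scene [188.5408805 215.5408805] rect [0.5526 0.225 ] [0.1102 0.0455] 87.69644927978516
[[0.5275999903678894, 0.17090000212192535], [0.5730999708175659, 0.16910000145435333], [0.5774999856948853, 0.2791999876499176], [0.5321000218391418, 0.2809999883174896]]
tray scene ((0.48989182710647583, -0.09896735846996307), (0.18757745623588562, 0.1420370489358902), 80.6811294555664)
rack ((0.49437713623046875, 0.23529979586601257), (0.17451126873493195, 0.17179462313652039), 87.48717498779297) [[0.40473687648773193, 0.15189406275749207], [0.5763663053512573, 0.14436206221580505], [0.5840173959732056, 0.3187055289745331], [0.4123879671096802, 0.3262375295162201]]
side [223.55  160.025] rect [0.491  0.2164] [0.1125 0.0456] 87.35702514648438
[[0.46560001373291016, 0.16130000352859497], [0.5112000107765198, 0.15919999778270721], [0.5163999795913696, 0.27160000801086426], [0.4708000123500824, 0.2736999988555908]]
side [247.9673913 154.7173913] rect [0.5524 0.219 ] [0.1121 0.0458] 88.16737365722656
[[0.5278000235557556, 0.16369999945163727], [0.5734999775886536, 0.1623000055551529], [0.5770999789237976, 0.2743000090122223], [0.5313000082969666, 0.27570000290870667]]
tray side ((0.48890921473503113, -0.1017136499285698), (0.18379446864128113, 0.1496787965297699), 80.79996490478516)
rack ((0.5095617175102234, 0.18692000210285187), (0.19303461909294128, 0.1550232470035553), 85.32688903808594) [[0.42444443702697754, 0.09703847765922546], [0.5789523124694824, 0.08440861105918884], [0.5946789979934692, 0.27680152654647827], [0.44017112255096436, 0.2894313931465149]]
```

Emit:
apply_moves --moves '[{"delta_pos": [0.168,-0.168,0],"delta_rot": [0,0,-0.62],"jaw": 0.5},{"delta_pos": [0.168,-0.168,0],"delta_rot": [0,0,-0.62],"jaw": 1},{"delta_pos": [0.168,-0.168,0],"delta_rot": [0,0,-0.62],"jaw": 1},{"delta_pos": [0.168,-0.168,0],"delta_rot": [0,0,-0.62],"jaw": 1},{"delta_pos": [0.168,-0.168,0],"delta_rot": [0,0,-0.62],"jaw": 1},{"delta_pos": [0.336,-0.337,0],"delta_rot": [0,0,-1.24],"jaw": 1},{"delta_pos": [0.336,-0.337,0],"delta_rot": [0,0,-1.24],"jaw": 1},{"delta_pos": [0.336,-0.337,0],"delta_rot": [0,0,-1.24],"jaw": 1},{"delta_pos": [0.336,-0.337,0],"delta_rot": [0,0,-1.24],"jaw": 1},{"delta_pos": [0.336,-0.337,0],"delta_rot": [0,0,-1.24],"jaw": 1}]'

```text
t: 0.93
tool_pos: [0.5089, 0.2906, 0.2393]
tcp_rot: [-2.248, -2.194, 0.0]
wrist_force: [-0.4, 0.6, 0.0]
opening: -0.0003
finger_force: 0.0
```

Emit:
apply_moves --moves '[{"delta_pos": [0,0,0],"jaw": 1},{"delta_pos": [0,0,0],"jaw": 1},{"delta_pos": [0,0,0],"jaw": 1}]'

```text
invalid input
```

```bash
python3 - <<'E'
from h import *
from scipy.spatial.transform import Rotation as Ro
s=get_state(); print(s['t'],s['tool_pos'],s['opening'],s['qpos']); print(Ro.from_rotvec(s['tcp_rot']).as_matrix().round(3))
p,d,c=snap('wrist','w1'); print(-np.array(c['R']).T@c['t'],c['R'][2])
E
```

```text
0.9333 [0.50888394 0.29060886 0.23928849] -0.0003150109346087506 [-0.8540445   0.47925853  0.33227292  1.71995744 -0.18305194  0.97295737
 -0.47717399]
[[ 0.024  1.    -0.   ]
 [ 1.    -0.024 -0.   ]
 [-0.    -0.    -1.   ]]
[0.51082493 0.3645681  0.37438018] [-0.0070935  -0.28591342 -0.9582292 ]
```

View pics/w1.png

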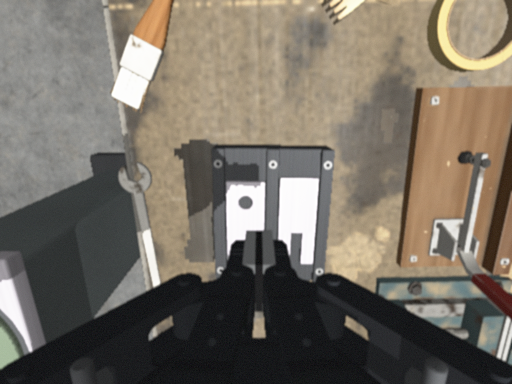

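The wrist view shows the rack from above. Its +y edge is at row ~147, the slotted shim is on the right with its plain end at row ~178 and its slot near (296,245), and the toggle board is well off to the right (x>400).

```bash
python3 - <<'E'
from h import *
c=np.load('pics/w1.npz'); p=c['p']; g=cv2.cvtColor(p,cv2.COLOR_RGB2GRAY)
def edges(line,thr=25):
    v=g[line].astype(int) if not isinstance(line,tuple) else g[line].astype(int)
    dd=np.diff(v); return [(i,int(dd[i])) for i in range(len(dd)) if abs(dd[i])>thr]
print('col288',[e for e in edges((slice(130,300),288))]); print('col310',edges((slice(130,300),310)))
print('row200',edges((200,slice(200,350)))); print('row225',edges((225,slice(200,350))))
hsv=cv2.cvtColor(p,cv2.COLOR_RGB2HSV); m=((hsv[...,2]>140)&(hsv[...,1]<45)).astype(np.uint8); m[:170]=0;m[:,:272]=0;m[:,325:]=0;m[285:]=0
ys,xs=np.nonzero(m)
k=max(cv2.findContours(m,cv2.RETR_EXTERNAL,cv2.CHAIN_APPROX_NONE)[0],key=cv2.contourArea)
P=np.array([ray(c,u,v,.042)[:2] for u,v in k[:,0]]).astype(np.float32); print(cv2.minAreaRect(P),cv2.boxPoints(cv2.minAreaRect(P)))
for u,v in [(299,146.5),(299,178),(310,272),(320,281),(220,276),(405,265),(214,200),(328,200)]: print(u,v,ray(c,u,v,.042).round(4))
E
```

```text
col288 [(14, -33), (15, -52), (16, -27), (18, 29), (46, 47), (47, 81), (123, -34), (124, -37), (125, -31)]
col310 [(14, -33), (15, -50), (16, -32), (18, 37), (46, 31), (47, 83), (133, -66), (134, -53), (151, -46), (152, -31)]
row200 [(25, 100), (26, 69), (37, -40), (38, -71), (39, -30), (51, 78), (52, 47), (63, -49), (64, -95), (78, 93), (79, 71), (116, -69), (117, -103)]
row225 [(25, 85), (26, 83), (63, -79), (64, -68), (77, 82), (78, 76), (114, -59), (115, -97), (128, 29)]
((0.5532937049865723, 0.22499920427799225), (0.11211367696523666, 0.04562366008758545), 87.95863342285156) [[0.52849954 0.1697905 ]
 [0.57409424 0.16816536]
 [0.57808787 0.2802079 ]
 [0.5324932  0.28183305]]
299 146.5 [0.5546 0.3157 0.042 ]
299 178 [0.5551 0.2797 0.042 ]
310 272 [0.5707 0.1571 0.042 ]
320 281 [0.5838 0.1437 0.042 ]
220 276 [0.4568 0.154  0.042 ]
405 265 [0.6894 0.1641 0.042 ]
214 200 [0.456  0.2555 0.042 ]
328 200 [0.5894 0.2523 0.042 ]
```

Emit:
apply_moves --moves '[{"delta_pos": [0,0,0],"delta_rot": [0,0,0],"jaw": 1},{"delta_pos": [0,0,0],"delta_rot": [0,0,0],"jaw": 1},{"delta_pos": [0,0,0],"delta_rot": [0,0,0],"jaw": 1}]'

```text
t: 1.23
tool_pos: [0.5071, 0.2931, 0.239]
tcp_rot: [-2.239, -2.203, 0.001]
wrist_force: [-0.1, 0.3, -0.1]
opening: -0.0001
finger_force: 0.0
```

Emit:
apply_moves --moves '[{"delta_pos": [0.025,0.005,0],"delta_rot": [0,0,-0.02],"jaw": 1},{"delta_pos": [0.0495,0.0095,0],"delta_rot": [0,0,-0.02],"jaw": 1},{"delta_pos": [0.0495,0.0095,-0.04],"delta_rot": [0,0,-0.02],"jaw": 1},{"delta_pos": [0.0495,0.0095,-0.08],"delta_rot": [0,0,-0.02],"jaw": 1},{"delta_pos": [0.0495,0.0095,-0.12],"delta_rot": [0,0,-0.02],"jaw": 1},{"delta_pos": [0.0495,0.0095,-0.15],"delta_rot": [0,0,-0.02],"jaw": 1},{"delta_pos": [0.0495,0.0095,-0.17],"delta_rot": [0,0,-0.02],"jaw": 1},{"delta_pos": [0.0495,0.0095,-0.17],"delta_rot": [0,0,-0.02],"jaw": 1},{"delta_pos": [0.0495,0.0095,-0.17],"delta_rot": [0,0,-0.02],"jaw": 1}]'

```text
t: 1.98
tool_pos: [0.5565, 0.3026, 0.069]
tcp_rot: [-2.261, -2.18, 0.002]
wrist_force: [-0.4, 0.7, -0.6]
opening: -0.0
finger_force: 0.0
```

Descend to fingertip about 1.5–2 mm above the groove floor.

Emit:
apply_moves --moves '[{"delta_pos": [0,0,-0.01],"delta_rot": [0,0,0],"jaw": 1},{"delta_pos": [0,0,-0.017],"delta_rot": [0,0,0],"jaw": 1},{"delta_pos": [0,0,-0.02],"delta_rot": [0,0,0],"jaw": 1},{"delta_pos": [0,0,-0.0225],"delta_rot": [0,0,0],"jaw": 1},{"delta_pos": [0,0,-0.0225],"delta_rot": [0,0,0],"jaw": 1},{"delta_pos": [0,0,-0.0225],"delta_rot": [0,0,0],"jaw": 1}]'

```text
t: 2.48
tool_pos: [0.5575, 0.3019, 0.047]
tcp_rot: [2.263, 2.179, 0.0]
wrist_force: [0.3, 0.1, -0.2]
opening: -0.0005
finger_force: 0.0
```

```bash
python3 - <<'E'
from h import *
snap('scene','s1'); p=cv2.imread('pics/s1.png'); cv2.imwrite('pics/s1c.png',cv2.resize(p[150:300,110:290],None,fx=4,fy=4,interpolation=2))
E
```

```text
(no output)
```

View pics/s1c.png

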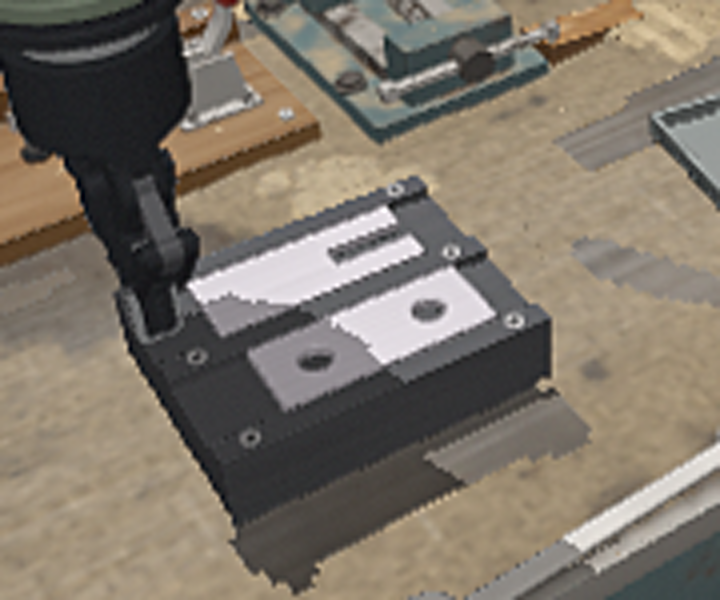

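The crop shows the closed fingertips in the groove at about (165,325), just behind the plain end of the slotted shim. I'll push now.

Emit:
apply_moves --moves '[{"delta_pos": [0,-0.004,-0.001],"delta_rot": [0,0,0],"jaw": 1},{"delta_pos": [0,-0.008,-0.001],"delta_rot": [0,0,0],"jaw": 1},{"delta_pos": [-0.0005,-0.012,-0.001],"delta_rot": [0,0,0],"jaw": 1},{"delta_pos": [-0.0005,-0.017,-0.001],"delta_rot": [0,0,0],"jaw": 1},{"delta_pos": [-0.001,-0.022,-0.001],"delta_rot": [0,0,0],"jaw": 1},{"delta_pos": [-0.001,-0.028,-0.001],"delta_rot": [0,0,0],"jaw": 1},{"delta_pos": [-0.0015,-0.034,-0.001],"delta_rot": [0,0,0],"jaw": 1},{"delta_pos": [-0.002,-0.04,-0.001],"delta_rot": [0,0,0],"jaw": 1},{"delta_pos": [-0.002,-0.046,-0.001],"delta_rot": [0,0,0],"jaw": 1},{"delta_pos": [-0.002,-0.05,-0.001],"delta_rot": [0,0,0],"jaw": 1}]'

```text
t: 3.37
tool_pos: [0.5554, 0.2508, 0.0459]
tcp_rot: [2.264, 2.178, -0.0]
wrist_force: [-0.1, 0.7, 0.2]
opening: -0.0
finger_force: 0.4
```

Emit:
apply_moves --moves '[{"delta_pos": [0,-0.005,0],"delta_rot": [0,0,0],"jaw": 1},{"delta_pos": [-0.0005,-0.009,0],"delta_rot": [0,0,0],"jaw": 1},{"delta_pos": [-0.0005,-0.012,0],"delta_rot": [0,0,0],"jaw": 1},{"delta_pos": [-0.0005,-0.015,0],"delta_rot": [0,0,0],"jaw": 1},{"delta_pos": [-0.0005,-0.015,0],"delta_rot": [0,0,0],"jaw": 1}]'

```text
t: 3.78
tool_pos: [0.5549, 0.2361, 0.0458]
tcp_rot: [2.264, 2.178, -0.0]
wrist_force: [0.9, 0.8, 0.3]
opening: 0.0
finger_force: 0.0
```

```bash
python3 - <<'E'
from h import *
p,d,c=snap('side','d2'); p=cv2.imread('pics/d2.png'); cv2.imwrite('pics/d2c.png',cv2.resize(p[110:220,180:300],None,fx=5,fy=5,interpolation=2))
for n in('side','scene'):
    if n=='scene': p,d,c=snap('scene','s2')
    else: p=p[:,:,::-1].copy()
    hsv=cv2.cvtColor(p,cv2.COLOR_RGB2HSV); m=((hsv[...,2]>140)&(hsv[...,1]<45)).astype(np.uint8)
    for k in cv2.findContours(m,cv2.RETR_EXTERNAL,cv2.CHAIN_APPROX_NONE)[0]:
        if cv2.contourArea(k)<80: continue
        P=np.array([ray(c,u,v,.042)[:2] for u,v in k[:,0]]).astype(np.float32)
        R=cv2.minAreaRect(P)
        if abs(R[0][0]-.52)<.08 and 0.05<R[0][1]<.3: print(n,R,cv2.boxPoints(R).round(4).tolist())
E
```

```text
side ((0.5495522022247314, 0.1635362207889557), (0.10843751579523087, 0.04663188010454178), 87.375732421875) [[0.5238000154495239, 0.1103999987244606], [0.5703999996185303, 0.10830000042915344], [0.5752999782562256, 0.21660000085830688], [0.5286999940872192, 0.21879999339580536]]
scene ((0.48968014121055603, 0.22204814851284027), (0.10941406339406967, 0.04369061067700386), 88.91566467285156) [[0.4668000042438507, 0.16779999434947968], [0.5105000138282776, 0.16689999401569366], [0.5126000046730042, 0.27630001306533813], [0.46889999508857727, 0.27720001339912415]]
scene ((0.5497509837150574, 0.17124269902706146), (0.11004488915205002, 0.04596276208758354), 87.5794677734375) [[0.5245000123977661, 0.11720000207424164], [0.5703999996185303, 0.1152999997138977], [0.574999988079071, 0.22519999742507935], [0.5291000008583069, 0.2272000014781952]]
```

View pics/d2c.png

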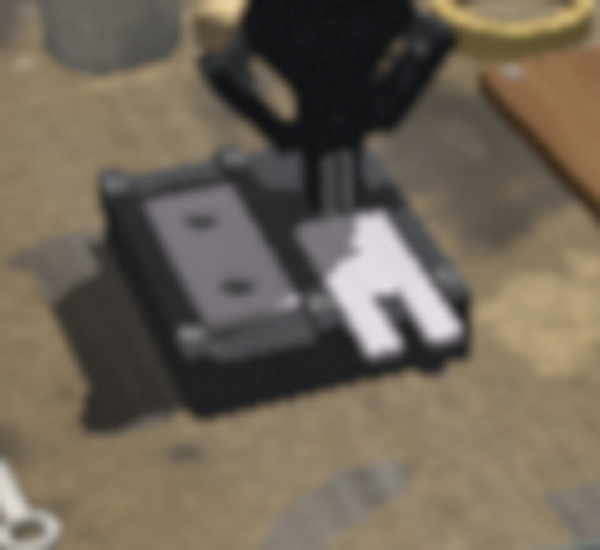

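The side crop shows the slotted shim slid out with its prongs over the edge at about (410,340), while the drilled shim is undisturbed. It overhangs about 31 mm, so I'll push 9 mm more.

Emit:
apply_moves --moves '[{"delta_pos": [0,-0.003,0],"delta_rot": [0,0,0],"jaw": 1},{"delta_pos": [0,-0.006,0],"delta_rot": [0,0,0],"jaw": 1},{"delta_pos": [0,-0.009,0],"delta_rot": [0,0,0],"jaw": 1},{"delta_pos": [0,-0.009,0],"delta_rot": [0,0,0],"jaw": 1},{"delta_pos": [0,-0.009,0],"delta_rot": [0,0,0],"jaw": 1},{"delta_pos": [0,-0.002,0],"delta_rot": [0,0,0],"jaw": 1},{"delta_pos": [0,-0.002,0.03],"delta_rot": [0,0,0],"jaw": 1},{"delta_pos": [0,-0.002,0.07],"delta_rot": [0,0,0],"jaw": 1},{"delta_pos": [0,-0.002,0.1],"delta_rot": [0,0,0],"jaw": 1},{"delta_pos": [0,-0.002,0.1],"delta_rot": [0,0,0],"jaw": 1}]'

```text
t: 4.72
tool_pos: [0.5572, 0.2364, 0.1515]
tcp_rot: [2.262, 2.177, 0.011]
wrist_force: [0.9, -0.7, 0.3]
opening: 0.0003
finger_force: 0.0
```

```bash
python3 - <<'E'
from h import *
s=get_state(); print(s['t'],s['tool_pos'])
for n in('scene','side'):
    p,d,c=snap(n,n+'3')
    hsv=cv2.cvtColor(p,cv2.COLOR_RGB2HSV); m=((hsv[...,2]>140)&(hsv[...,1]<45)).astype(np.uint8)
    for k in cv2.findContours(m,cv2.RETR_EXTERNAL,cv2.CHAIN_APPROX_NONE)[0]:
        if cv2.contourArea(k)<80: continue
        P=np.array([ray(c,u,v,.042)[:2] for u,v in k[:,0]]).astype(np.float32)
        R=cv2.minAreaRect(P)
        if abs(R[0][0]-.52)<.08 and 0.05<R[0][1]<.3: print(n,R,cv2.boxPoints(R).round(4).tolist())
p=cv2.imread('pics/scene3.png'); cv2.imwrite('pics/s3c.png',cv2.resize(p[150:300,110:290],None,fx=4,fy=4,interpolation=2))
E
```

```text
4.7167 [0.55721146 0.23637398 0.1515124 ]
scene ((0.4905465841293335, 0.22225064039230347), (0.110384501516819, 0.04457788169384003), 88.32229614257812) [[0.4666999876499176, 0.16769999265670776], [0.5112000107765198, 0.1664000004529953], [0.5144000053405762, 0.2768000066280365], [0.4699000120162964, 0.27810001373291016]]
scene ((0.5561379194259644, 0.16217610239982605), (0.1099381297826767, 0.059104204177856445), 87.3387680053711) [[0.5241000056266785, 0.10859999805688858], [0.5831000208854675, 0.10589999705553055], [0.5881999731063843, 0.21570000052452087], [0.52920001745224, 0.21850000321865082]]
side ((0.5498290061950684, 0.15591973066329956), (0.11189111322164536, 0.04538151994347572), 87.37570190429688) [[0.5246000289916992, 0.10109999775886536], [0.5698999762535095, 0.0989999994635582], [0.5751000046730042, 0.21080000698566437], [0.529699981212616, 0.21279999613761902]]
```

View pics/s3c.png

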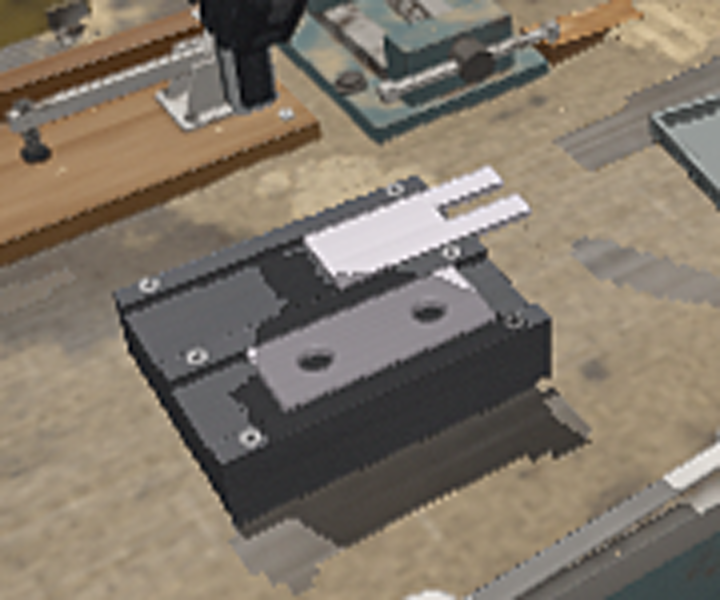

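The scene crop shows the slotted shim overhanging about 40 mm, with its prongs at about (500,195). The drilled shim is in place. Next I'll go over the overhang, open the jaws and descend.

Emit:
apply_moves --moves '[{"delta_pos": [-0.003,-0.035,0],"delta_rot": [0,0,0],"jaw": 0.1},{"delta_pos": [-0.006,-0.072,0],"delta_rot": [0,0,0],"jaw": 0.1},{"delta_pos": [-0.008,-0.1,0],"delta_rot": [0,0,0],"jaw": 0.1},{"delta_pos": [-0.008,-0.112,0],"delta_rot": [0,0,0],"jaw": 0.1},{"delta_pos": [-0.008,-0.112,0],"delta_rot": [0,0,0],"jaw": 0.1},{"delta_pos": [-0.008,-0.112,0],"delta_rot": [0,0,0],"jaw": 0.1},{"delta_pos": [-0.008,-0.112,-0.02],"delta_rot": [0,0,0],"jaw": 0.1},{"delta_pos": [-0.008,-0.112,-0.04],"delta_rot": [0,0,0],"jaw": 0.1},{"delta_pos": [-0.008,-0.112,-0.05],"delta_rot": [0,0,0],"jaw": 0.1},{"delta_pos": [-0.008,-0.112,-0.05],"delta_rot": [0,0,0],"jaw": 0.1}]'

```text
t: 5.65
tool_pos: [0.5456, 0.124, 0.0935]
tcp_rot: [-2.26, -2.179, 0.005]
wrist_force: [-0.8, -0.0, -0.5]
opening: 0.077
finger_force: 0.0
```

Emit:
apply_moves --moves '[{"delta_pos": [0.003,0,-0.02],"delta_rot": [0,0,0],"jaw": 0.1},{"delta_pos": [0.003,0,-0.035],"delta_rot": [0,0,0],"jaw": 0.1},{"delta_pos": [0.003,0,-0.048],"delta_rot": [0,0,0],"jaw": 0.1},{"delta_pos": [0.003,0,-0.058],"delta_rot": [0,0,0],"jaw": 0.1},{"delta_pos": [0.003,0,-0.061],"delta_rot": [0,0,0],"jaw": 0.1},{"delta_pos": [0.003,0,-0.061],"delta_rot": [0,0,0],"jaw": 0.1},{"delta_pos": [0.003,0,-0.061],"delta_rot": [0,0,0],"jaw": 0.1}]'

```text
t: 6.23
tool_pos: [0.5501, 0.1229, 0.0353]
tcp_rot: [2.263, 2.179, 0.001]
wrist_force: [0.2, -0.3, 0.1]
opening: 0.0769
finger_force: 0.0
```

```bash
python3 - <<'E'
from h import *
s=get_state(); print(s['t'],s['tool_pos'],s['wrist_force'])
snap('side','d4'); p=cv2.imread('pics/d4.png'); a=cv2.resize(p[110:220,180:300],(480,440),interpolation=2)
cv2.imwrite('pics/d4c.png',a)
E
```

```text
6.2333 [0.55013327 0.12292344 0.03526341] [ 0.1682683  -0.26271036  0.1248815 ]
```

View pics/d4c.png

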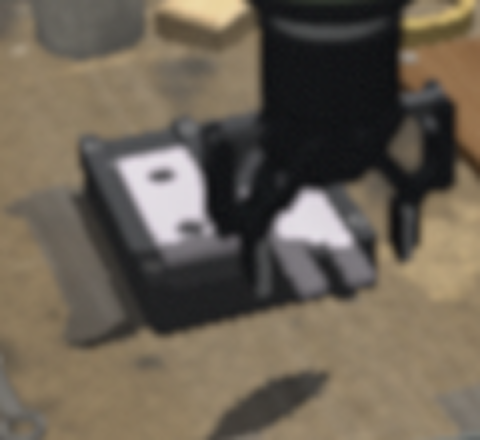

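The crop shows the open fingers straddling the prongs just off the rack edge, with tips at about (262,290) and (405,250) and the prong ends at about (338,287). I'll close now.

Emit:
apply_moves --moves '[{"delta_pos": [0,0,0],"delta_rot": [0,0,0],"jaw": 1},{"delta_pos": [0,0,0],"delta_rot": [0,0,0],"jaw": 1},{"delta_pos": [0,0,0],"delta_rot": [0,0,0],"jaw": 1},{"delta_pos": [0,0,0],"delta_rot": [0,0,0],"jaw": 1},{"delta_pos": [0,0,0],"delta_rot": [0,0,0],"jaw": 1},{"delta_pos": [0,0,0],"delta_rot": [0,0,0],"jaw": 1},{"delta_pos": [0,0,0],"delta_rot": [0,0,0],"jaw": 1}]'

```text
t: 6.87
tool_pos: [0.5501, 0.1229, 0.0353]
tcp_rot: [2.263, 2.179, 0.001]
wrist_force: [-1.7, -0.8, 6.8]
opening: 0.0422
finger_force: 59.6
```

Emit:
apply_moves --moves '[{"delta_pos": [0,0,0.003],"delta_rot": [0,0,0],"jaw": 1},{"delta_pos": [0,0,0.008],"delta_rot": [0,0,0],"jaw": 1},{"delta_pos": [0,0,0.015],"delta_rot": [0,0,0],"jaw": 1},{"delta_pos": [0,0,0.025],"delta_rot": [0,0,0],"jaw": 1},{"delta_pos": [0,0,0.04],"delta_rot": [0,0,0],"jaw": 1},{"delta_pos": [0,0,0.055],"delta_rot": [0,0,0],"jaw": 1},{"delta_pos": [0,0,0.065],"delta_rot": [0,0,0],"jaw": 1},{"delta_pos": [0,0,0.07],"delta_rot": [0,0,0],"jaw": 1},{"delta_pos": [0,0,0.07],"delta_rot": [0,0,0],"jaw": 1}]'

```text
t: 7.62
tool_pos: [0.5504, 0.1231, 0.1061]
tcp_rot: [2.263, 2.178, 0.003]
wrist_force: [0.3, 0.3, -1.5]
opening: 0.0423
finger_force: 60.9
```

```bash
python3 - <<'E'
from h import *
s=get_state(); print(s['t'],s['tool_pos'],s['wrist_force'],s['opening'])
a=[]
for n,(x,y) in (('side',(180,70)),('scene',(130,130))):
    snap(n,n+'5'); p=cv2.imread(f'pics/{n}5.png'); a.append(cv2.resize(p[y:y+140,x:x+130],(390,420),interpolation=2))
cv2.imwrite('pics/c5.png',np.hstack(a))
E
```

```text
7.6167 [0.55037632 0.12306256 0.10607377] [ 0.26144207  0.33349116 -1.48236298] 0.04231734675099815
```

View pics/c5.png

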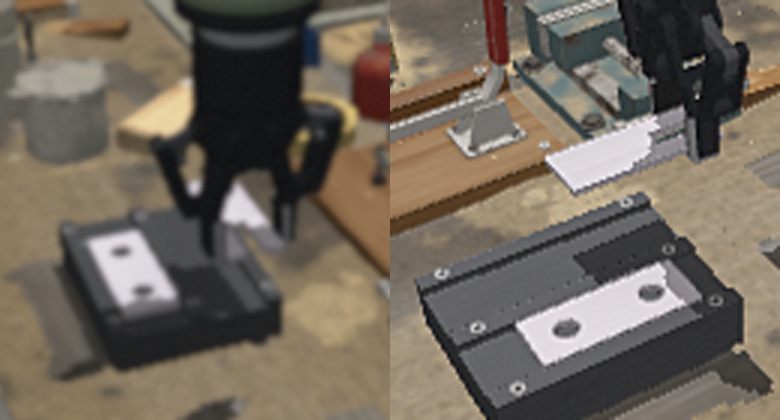

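The two crops show the shim held level in the jaws at about (620,150) in the scene half. The rack's groove is empty and the drilled shim is untouched. I'll carry it to the tray.

Emit:
apply_moves --moves '[{"delta_pos": [-0.003,-0.012,0],"delta_rot": [0,0,-0.01],"jaw": 1},{"delta_pos": [-0.01,-0.039,0],"delta_rot": [0,0,-0.02],"jaw": 1},{"delta_pos": [-0.018,-0.07,0],"delta_rot": [0,0,-0.035],"jaw": 1},{"delta_pos": [-0.027,-0.105,0],"delta_rot": [0,0,-0.05],"jaw": 1},{"delta_pos": [-0.036,-0.14,0],"delta_rot": [0,0,-0.065],"jaw": 1},{"delta_pos": [-0.045,-0.175,0],"delta_rot": [0,0,-0.08],"jaw": 1},{"delta_pos": [-0.053,-0.207,0],"delta_rot": [0,0,-0.095],"jaw": 1},{"delta_pos": [-0.06,-0.235,0],"delta_rot": [0,0,-0.11],"jaw": 1},{"delta_pos": [-0.065,-0.254,0],"delta_rot": [0,0,-0.12],"jaw": 1},{"delta_pos": [-0.067,-0.2615,0],"delta_rot": [0,0,-0.12],"jaw": 1}]'

```text
t: 8.55
tool_pos: [0.4811, -0.1423, 0.1043]
tcp_rot: [-2.395, -2.033, 0.003]
wrist_force: [-0.9, -1.2, -1.8]
opening: 0.0424
finger_force: 60.9
```

Emit:
apply_moves --moves '[{"delta_pos": [0,0,0],"delta_rot": [0,0,0],"jaw": 1},{"delta_pos": [0,0,-0.015],"delta_rot": [0,0,0],"jaw": 1},{"delta_pos": [0,0,-0.035],"delta_rot": [0,0,0],"jaw": 1},{"delta_pos": [0,0,-0.055],"delta_rot": [0,0,0],"jaw": 1},{"delta_pos": [0,0,-0.07],"delta_rot": [0,0,0],"jaw": 1},{"delta_pos": [0,0,-0.08],"delta_rot": [0,0,0],"jaw": 1},{"delta_pos": [0,0,-0.083],"delta_rot": [0,0,0],"jaw": 1},{"delta_pos": [0,0,-0.083],"delta_rot": [0,0,0],"jaw": 1},{"delta_pos": [0,0,-0.083],"delta_rot": [0,0,0],"jaw": 1}]'

```text
t: 9.3
tool_pos: [0.4832, -0.1384, 0.0222]
tcp_rot: [2.389, 2.039, 0.0]
wrist_force: [0.5, -0.5, -1.6]
opening: 0.0421
finger_force: 60.9
```

```bash
python3 - <<'E'
from h import *
a=[]
for n,(x,y) in (('side',(210,160)),('scene',(240,100))):
    snap(n,n+'6'); p=cv2.imread(f'pics/{n}6.png'); a.append(cv2.resize(p[y:y+150,x:x+150],(400,400),interpolation=2))
cv2.imwrite('pics/c6.png',np.hstack(a))
E
```

```text
(no output)
```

View pics/c6.png

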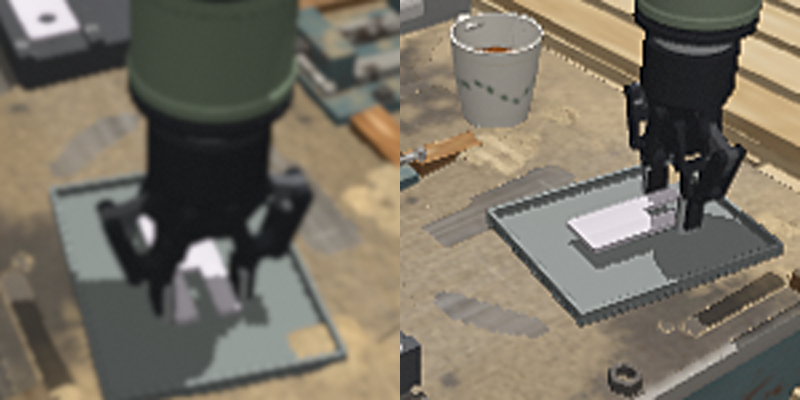

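The crops show the shim hovering over the tray's middle, at about (620,220) in the scene half, with the fingers inside the rim. I'll lower it in small steps and watch the force.

Emit:
apply_moves --moves '[{"delta_pos": [0,0,-0.002],"delta_rot": [0,0,0],"jaw": 1},{"delta_pos": [0,0,-0.004],"delta_rot": [0,0,0],"jaw": 1},{"delta_pos": [0,0,-0.006],"delta_rot": [0,0,0],"jaw": 1},{"delta_pos": [0,0,-0.006],"delta_rot": [0,0,0],"jaw": 1}]'

```text
t: 9.73
tool_pos: [0.4827, -0.1386, 0.0155]
tcp_rot: [-2.39, -2.039, 0.0]
wrist_force: [0.1, -0.5, -0.9]
opening: 0.0424
finger_force: 60.9
```

Emit:
apply_moves --moves '[{"delta_pos": [0,0,-0.001],"delta_rot": [0,0,0],"jaw": 1},{"delta_pos": [0,0,-0.002],"delta_rot": [0,0,0],"jaw": 1},{"delta_pos": [0,0,-0.002],"delta_rot": [0,0,0],"jaw": 1},{"delta_pos": [0,0,-0.002],"delta_rot": [0,0,0],"jaw": 1}]'

```text
t: 10.07
tool_pos: [0.4829, -0.1387, 0.0143]
tcp_rot: [2.39, 2.039, 0.001]
wrist_force: [-3.3, 1.8, 16.4]
opening: 0.0423
finger_force: 70.6
```

Emit:
apply_moves --moves '[{"delta_pos": [0,0,0.002],"delta_rot": [0,0,0],"jaw": 1},{"delta_pos": [0,0,0.002],"delta_rot": [-0.02,0,0],"jaw": 1},{"delta_pos": [0,0,0.002],"delta_rot": [-0.04,0,0],"jaw": 1},{"delta_pos": [0,0,0.002],"delta_rot": [-0.055,0,0],"jaw": 1},{"delta_pos": [0,0,0.002],"delta_rot": [-0.055,0,0],"jaw": 1}]'

```text
t: 10.48
tool_pos: [0.4829, -0.1379, 0.0157]
tcp_rot: [2.356, 2.013, -0.056]
wrist_force: [-0.7, 0.4, -0.6]
opening: 0.0421
finger_force: 60.9
```

Emit:
apply_moves --moves '[{"delta_pos": [0,0,0],"delta_rot": [0,0,0],"jaw": 0.25},{"delta_pos": [0,0,0],"delta_rot": [0,0,0],"jaw": 0.25},{"delta_pos": [0,0,0],"delta_rot": [0,0,0],"jaw": 0.25},{"delta_pos": [0,0,0],"delta_rot": [0,0,0],"jaw": 0.25},{"delta_pos": [0,0,0.005],"delta_rot": [0,0,0],"jaw": 0.25},{"delta_pos": [0,0,0.02],"delta_rot": [0,0,0],"jaw": 0.25},{"delta_pos": [0,0,0.05],"delta_rot": [0,0,0],"jaw": 0.25},{"delta_pos": [0,0,0.09],"delta_rot": [0,0,0],"jaw": 0.25},{"delta_pos": [0,0,0.13],"delta_rot": [0,0,0],"jaw": 0.25},{"delta_pos": [0,0,0.15],"delta_rot": [0,0,0],"jaw": 0.25}]'

```text
t: 11.32
tool_pos: [0.4836, -0.1394, 0.17]
tcp_rot: [2.357, 2.009, -0.051]
wrist_force: [1.1, 0.9, 0.7]
opening: 0.0639
finger_force: 0.0
```

Emit:
apply_moves --moves '[{"delta_pos": [0,0,0.03],"delta_rot": [0,0,0],"jaw": 0.25},{"delta_pos": [0,0,0.03],"delta_rot": [0,0,0],"jaw": 0.25},{"delta_pos": [0,0,0.03],"delta_rot": [0,0,0],"jaw": 0.25},{"delta_pos": [0,0,0.03],"delta_rot": [0,0,0],"jaw": 0.25}]'

```text
t: 11.65
tool_pos: [0.4826, -0.1386, 0.1957]
tcp_rot: [2.358, 2.012, -0.055]
wrist_force: [0.8, 0.3, -0.8]
opening: 0.064
finger_force: 0.0
```

```bash
python3 - <<'E'
from h import *
snap('scene','s7'); p=cv2.imread('pics/s7.png'); cv2.imwrite('pics/c7.png',cv2.resize(p[130:280,130:400],None,fx=2.9,fy=2.9,interpolation=2))
E
```

```text
(no output)
```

View pics/c7.png

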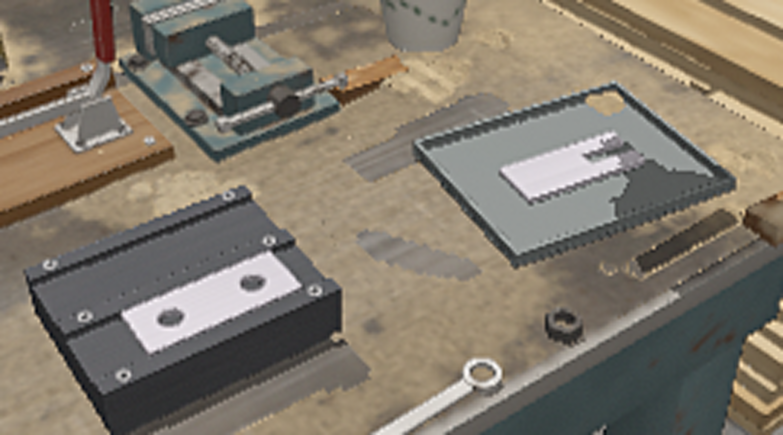

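The slotted shim lies flat in the tray at about (570,168). The drilled shim is still in its groove at about (210,300), and the robot is clear of everything.

```bash
python3 -c "
from plant import *
print(job_done())"
```

```text
the job is handed in; nothing more can be done
None
```

I slid the slotted shim out by about 4 cm, gripped it by the overhanging end and laid it flat in the job tray. The drilled shim is still in its groove, and I handed the job in at about 11.7 s on the robot's clock, with no verdict shown.

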